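# Ball driver through the guide bush

## Task

Take the ball-end driver out of its stand and lower it, tip down, through the brass bush of the driver guide until the ball at its tip hangs about 10 mm above the socket screw below. The driver must never touch the guide, its bush or its screw, and the other loose things stay where they lie. Finish still holding the driver in the gripper: upright, centred in the bush and at rest; do not let go.

Things in the scene. Friction and masses are not known exactly. Their poses are not given: they have to be found in the camera images.
- driver: loose ball-end driver, black and red grip, thin bright shaft, 192 mm long, 45 g, standing tip down in the stand. Own y runs along it from tip to butt (upright: y up), its centre line at own x = 0, z = 7.5 mm, its middle at y = 0. Round grip 15 mm in diameter, 122 to 192 mm from the tip (grasp it there from above); shaft 4.2 mm, ball 5.2 mm in diameter
- ball_tip (a point): the lower end of the driver: the end of the ball, on the driver's axis
- shaft_mid (a point): point on the driver's axis 50 mm from the tip towards the grip
- grip (a point): point on the driver's axis 152 mm from the tip, in the middle of the grip: the place to grasp
- stand: fixed grey stand, 60 x 90 x 97 mm (x, y, z), origin at the centre of its underside on the bench. The driver stands through an 8 mm hole amid its top plate (85 to 97 mm high), ball in a shallow socket 8 mm above the bench, leaning by up to 2 degrees; lift it straight up 110 mm to clear. Two fixed black hex bits (tops 112 mm high) stand 25 mm to either side along own y
- guide: fixed driver guide, origin at the centre of its underside on the bench: dark base plate 90 x 130 x 12 mm (x, y, z), two steel posts at own y = -50 and +50 mm, a blue bridge along y (40 mm wide) 85 to 103 mm high with nuts to 109 mm, and in the bridge's middle an upright brass bush
- bush_mouth (a point): centre of the bush's upper rim, 107 mm above the bench; the bore is 18 mm in diameter and goes straight down 30 mm (open at 77 mm above the bench); rim 36 mm in diameter
- screw_top (a point): centre of the top of the socket cap screw head, 13 mm in diameter, straight below the bush, 35 mm above the bench (72 mm below the bush mouth)
- tape: bystander: loose blue tape roll, 100 mm in diameter, 19 mm high, origin at the centre of its underside; leave alone
- dish: bystander: loose clear round dish, 55 mm in diameter, 12 mm high, origin at the centre of its underside; leave alone
- red_marker: bystander: loose white marker with a red cap, 134 mm long along its own y, 12 mm thick, lying on the bench, origin at the centre of its underside; leave alone

How it is judged:
On the way, in this order (a step that is already met when the one before it is completed fails the run):
1. the driver is lifted clear of the stand, held by the fingers (height (world z) of ball_tip above 0.1 m and contact force between the fingers and driver above 1 N and contact force between driver and stand below 0.05 N), for 0.2 s.
2. the ball has come down through the bush and hangs below it (z of ball_tip in the frame of bush_mouth below -0.032 m and horizontal distance between ball_tip and bush_mouth below 0.008 m), for 0.2 s.
At the end, for the whole second after the job is handed in: The gripper holds the driver at rest, within 4 degrees of upright, the shaft through the bush and touching nothing: the ball's end 4 to 16 mm above the screw head, the ball and the shaft (50 mm higher) each within 4 mm of the common axis of bush and screw (z of ball_tip in the frame of screw_top between 0.004 and 0.016 m and horizontal distance between ball_tip and screw_top below 0.004 m and horizontal distance between shaft_mid and bush_mouth below 0.004 m and angle between driver's own y axis and vertical below 0.07 rad and linear speed of driver below 0.02 m/s and contact force between the fingers and driver above 1 N and contact force between driver and guide below 0.1 N and contact force between driver and stand below 0.05 N); the arm keeps its last pose, push and grip.
It fails at once if the driver touches the guide, its bush or its screw (contact force between driver and guide above 0.3 N).
It fails at once if a bystander (tape roll, dish or marker) is moved by more than 15 mm (distance of any of tape, dish, red_marker from where it was at the start of the episode above 0.015 m).
It also fails if it takes over 58 s, if anything falls off the work surface, if the arm or the gripper's body presses on something with over 40 N, if the wrist force passes 120 N, or if a joint passes its speed limit or range.

## Robot

A 6-joint arm with a two-finger parallel gripper is mounted at the origin on a cart in front of the work surface, level with it; the furniture and walls round the work are solid. World frame = base frame: x ahead of the robot, y to its left, z up, the work surface at z = 0. Lengths are in m, angles in rad, forces in N, time in s.
With the tool pointing down it reaches from about 0.275 to 0.975 m from the base axis. Payload 8.4 kg.
Tool frame: the origin (TCP) lies midway between the tips of the shut fingers; the grasp point (between the pads) lies 19 mm behind it; z points along the fingers, y is the line along which they close (so a half turn about z gives the same grasp; the last joint's range is limited). The gripper opens to 92 mm and grips with 3 to 60 N. Pads are 20 mm wide; open, the fingers measure 128 mm over their backs; the gripper's body (75 mm by 189 mm) begins 69 mm behind the grasp point.
Start: joints at [1.257, 0.353, 1.633, -0, 1.155, -0.002], TCP at [0.192, 0.595, 0.191] pointing down, gripper open.
Joint ranges: [-2.63, 2.63], [-0.92, 2.1], [0.06, 2.66], [-1.3, 4.44], [0, 2.69], [-3.02, 3.02]. Speed limits (rad/s): [2.22, 2.22, 2.79, 3.14, 3.14, 3.14].

## Interface

Orientations are given as a unit quaternion [w, x, y, z].
In Python, from workcell import ctrl, get_image, models gives the robot as it stands.
- The arm moves only by the tool jog_arm, never from a script. Its argument "increments" is a list of rows, each an object with "dr": the turn, a rotation vector about the world's x, y, z in a scale on which 1.0 is pi rad, a list of three; "offset": the shift along the world's x, y, z in a scale on which 1.0 is 600 mm, a list of three; "gripper": the opening, from 0 (shut) to 1 (fully open). A call has exactly 5 rows; each row is the pose to reach, as a shift and turn from the pose commanded when the call began; what a row does not reach only later rows make up. A row lasts 1/10 s, in which the tool goes at most 50 mm and 8.59 degrees, less where a joint would pass 70% of its speed; a pose out of reach is approached as far as the arm can. A shift or turn number past 1, either way, is cut back to 1. A call with a gripper value outside its range is refused whole. The fingers move at their own pace and stop on an object; "grip_force" is the grip in N (left out, the last holds). Time passes only in rows, so rows that repeat a pose let the fingers close, or fill a call up. It gives the time, the measured TCP pose, the force, the opening and the grip force at its end, in the units of the state.
- ctrl.sense(): the state, without advancing time (a new reading comes with each control period).
- get_image(name): name is "scene" or "top" or "wrist"; returns a dict with "image" (400x640x3 uint8, red, green, blue), "depth" (400x640 float32, m along the optical axis (not along the pixel's ray), 0 where there is no reading), "fovy" (degrees; the focal length in pixels is half the picture's height over the tangent of half this angle, whatever the lens; pixels are square), "cx", "cy" (the principal point, pixels), "dist" ([k1, k2, p1, p2, k3] as OpenCV has them; the pictures are not rectified), "R" (3x3) and "t" (3): a world point X has camera coordinates R X + t. Camera axes: x right, y down, z forward; pixel columns grow to the right and rows downward; lengths in m; the calibration is good to about 2 mm. A picture is of the moment at which its call begins.
- ctrl.job_done(): hands the job in; it is judged then, once.
Trained networks look in the newest picture that a camera, given by its name, has taken for a name from the list of things; names that differ only in an ending like _2 or _b are one class to them, and where a whole thing is asked for, a point or a joint stands for the part that bears it (a point fixed in the world has none). Each returns a list of dicts, best first, with "score" (0 to 1); they miss things now and then, are a little off and sometimes report something else, mostly with a low value. They report only what shows in the picture. A call takes as long as a camera call.
- models.boxes_of(camera, target): "at" ([x, y, z] in m, in world coordinates, good to about 4 mm: the middle of the surface that is visible of it).
The state is a dict: "time_s": time; "joints": joint angles; "joint_vel": joint speeds; "tau": joint torques, N m; "ee_pos": TCP position; "tcp_rot": TCP orientation; "wrist_force": force on the tool from outside, world axes, zero at the start; "torque": the same for the moment, N m; "finger_gap": finger opening in m; "gripper_force": force on a finger pad.
Only numpy, scipy, OpenCV 4.12 (cv2) and the standard library are available. Lean on these libraries where they do the work, as an engineer would, in place of code of your own. Each camera call takes 0.05 s, during which the arm holds its last target. There are 200 camera calls.

## Working session

There is one attempt and no reset: what is moved stays moved. The work goes in short steps, Python scripts to look and compute and a tool call to move; the robot and the scene stay as the last step left them, time stands still between calls to the robot, and variables do not carry over. Pictures are saved under pics/ and viewed, at most 10 in all, crops included, and the job is handed in when it is done.

Besides the shell and the picture viewer there is one more tool, called after "Call:" in YAML: its name, and indented under it one key for each argument. jog_arm: Moves the arm, as the interface text tells. Its arguments: {"type":"object","properties":{"increments":{"type":"array"},"grip_force":{"type":"number"}},"required":["increments"]}

```bash
ls; mkdir -p pics
cat > h.py <<'E'
import numpy as np,cv2
from workcell import ctrl,get_image,models
def K(g):
    f=g["image"].shape[0]/2/np.tan(np.radians(g["fovy"])/2)
    return np.array([[f,0,g["cx"]],[0,f,g["cy"]],[0,0,1.]])
def save(g,n): cv2.imwrite(f"pics/{n}.png",g["image"][:,:,::-1])
def ray(g,uv):
    p=cv2.undistortPoints(np.array([[uv]],float),K(g),np.array(g["dist"],float))[0,0]
    R=np.array(g["R"]);d=R.T@np.array([p[0],p[1],1.]);return -R.T@np.array(g["t"]),d
def deproj(g,uv):
    o,d=ray(g,uv);return o+d*g["depth"][int(round(uv[1])),int(round(uv[0]))]
def proj(g,X):
    R=np.array(g["R"]);X=np.atleast_2d(np.array(X,float))
    return cv2.projectPoints(X,cv2.Rodrigues(R)[0],np.array(g["t"],float),K(g),np.array(g["dist"],float))[0][:,0]
def tri(rs):
    A=0;b=0
    for o,d in rs:
        d=d/np.linalg.norm(d);P=np.eye(3)-np.outer(d,d);A=A+P;b=b+P@o
    return np.linalg.solve(A,b)
E
python3 - <<'E'
from h import *
np.set_printoptions(precision=4,suppress=True)
gs={n:get_image(n) for n in("scene","top","wrist")}
for n,g in gs.items():
    save(g,n+"0"); print(n,g["fovy"],-np.array(g["R"]).T@g["t"],np.array(g["R"]).T[:,2])
    for t in("driver","grip","stand","guide","bush_mouth","tape","dish","red_marker"):
        try:r=models.boxes_of(n,t)
        except Exception as e:r=[];print(t,e)
        print(t,[(np.round(q["at"],4).tolist(),round(q["score"],2)) for q in r[:2]])
s=ctrl.sense();print(s)
E
python3 -c "
import cv2,numpy as np
a=[cv2.imread(f'pics/{n}0.png') for n in('top','scene')]
cv2.imwrite('pics/a.png',cv2.resize(np.vstack(a),None,fx=.75,fy=.75))"
```

```text
pics
scene 48.88947315875623 [-0.0267 -0.5258  0.6391] [ 0.6689  0.5096 -0.5411]
driver [([0.4568, -0.1024, 0.1605], 0.67)]
grip [([0.463, -0.1099, 0.1661], 0.52)]
stand [([0.4568, -0.1125, 0.0459], 0.58), ([0.4609, -0.1087, 0.1629], 0.51)]
guide [([0.5086, 0.1822, 0.0251], 0.55), ([0.4599, -0.11, 0.1669], 0.38)]
bush_mouth []
tape [([0.708, 0.132, 0.0155], 0.77)]
dish [([0.6868, 0.0258, -0.0019], 0.83), ([0.5573, -0.3037, 0.0113], 0.4)]
red_marker [([0.5568, -0.3052, 0.01], 0.75)]
top 56.47489812319336 [ 0.5341 -0.0268  1.0202] [ 0.0549  0.0023 -0.9985]
driver [([0.4608, -0.105, 0.2006], 0.44)]
grip [([0.4631, -0.1043, 0.1978], 0.46)]
stand [([0.4631, -0.096, 0.0995], 0.78)]
guide [([0.5196, 0.1898, 0.0133], 0.85)]
bush_mouth [([0.5195, 0.186, 0.0187], 0.74)]
tape [([0.718, 0.1341, 0.0193], 0.76)]
dish [([0.6841, 0.0323, 0.0066], 0.6)]
red_marker [([0.5635, -0.2937, 0.015], 0.55)]
wrist 58.43070320016159 [0.1168 0.6186 0.3847] [ 0.2655 -0.0872 -0.9602]
driver []
grip []
stand []
guide []
bush_mouth []
tape []
dish []
red_marker []
{'time_s': 1.35, 'joints': array([ 1.2566,  0.353 ,  1.6334,  0.    ,  1.1552, -0.0024]), 'joint_vel': array([ 0.0013, -0.0002, -0.0001,  0.0002,  0.0001,  0.0003]), 'tau': array([  0.0004, -59.3761, -33.4563,   0.0697,   0.0159,  -0.    ]), 'ee_pos': array([0.1917, 0.5949, 0.1911]), 'tcp_rot': array([-0.    ,  0.1553,  0.9879, -0.    ]), 'wrist_force': array([-0.4288, -1.0316, -0.5874]), 'torque': array([ 0.0411,  0.0358, -0.0143]), 'gripper_force': 0.0, 'finger_gap': 0.09216199577888172}
```

View pics/a.png

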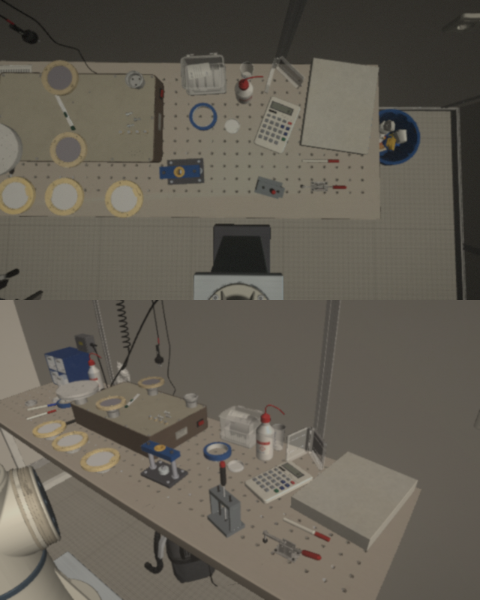

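The top view shows the guide near full-res pixel (240,229) and the stand near (359,249). The scene view shows the driver upright in the stand. Next I'll enlarge both spots in both views.

Run:
```python
import cv2,numpy as np
t=cv2.imread('pics/top0.png');s=cv2.imread('pics/scene0.png')
def c(i,u,v,w=50,h=37,k=8):
    return cv2.resize(i[v-h:v+h,u-w:u+w],(400,296),interpolation=cv2.INTER_CUBIC)
# scene coordinates: view*1/0.75, minus 400 rows
cv2.imwrite('pics/b.png',cv2.convertScaleAbs(np.vstack([np.hstack([c(t,240,229),c(t,359,249)]),np.hstack([c(s,217,217),c(s,299,260,68,50)])]),alpha=1.6))
```

```text
(no output)
```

View pics/b.png

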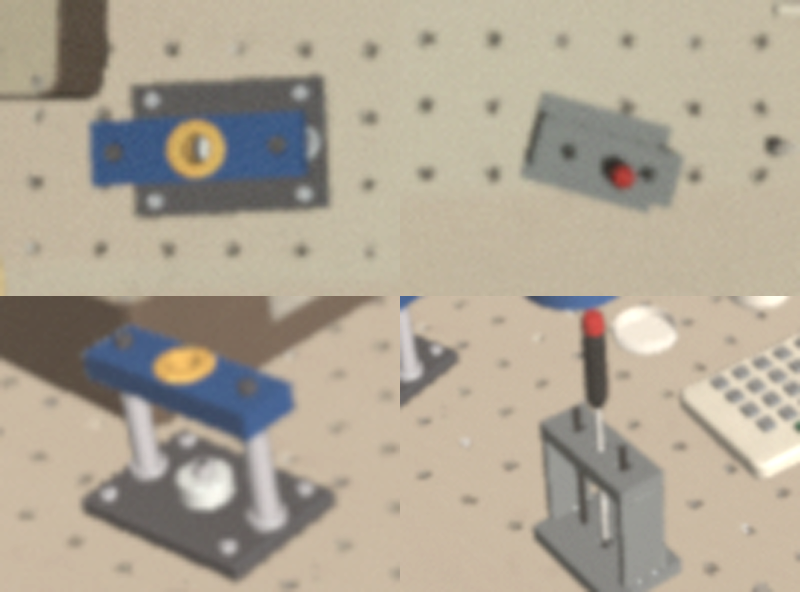

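The top crops show the bush ring at top px (238.7,229.2) and the driver butt at (364.5,256). In the scene view the bush is at (212.8,197.3) and the red butt at (296.6,215.5). The stand's hex bits lie on a line tilted about 15° in the image.

Run:
```python
from h import *
np.set_printoptions(precision=4,suppress=True)
T=get_image("top");S=get_image("scene")
def P(g,q):return ray(g,q)
for n,a,b in [("bush",(238.7,229.2),(212.8,197.3)),("butt",(364.5,256),(296.6,214)),("nutL",(190+113/4,192+152/4),(167+122/4,180+43/4)),("nutR",(190+277/4,192+145/4),(167+247/4,180+90/4)),
 ("bitL",(309+168/4,212+152/4),(231+178/2.94,210+112/2.94)),("bitR",(309+247/4,212+173/4),(231+222/2.94,210+152/2.94))]:
    X=tri([P(T,a),P(S,b)]);print(n,X,proj(T,X)[0]-a,proj(S,X)[0]-b,deproj(T,a),deproj(S,b))
# shaft points in scene, for lean: plane intersection check
for p in [(597,405),(599,448),(606,540)]:
    q=(231+(p[0]-400)/2.94,210+(p[1]-296)/2.94);o,d=ray(S,q);print(q,deproj(S,q))
```

```text
bush [0.5166 0.1931 0.1063] [-0.2437  0.2391] [0.3571 0.0121] [0.5154 0.2152 0.0117] [0.5237 0.2039 0.0989]
butt [ 0.4632 -0.1057  0.2043] [-0.1702  0.1475] [ 0.2767 -0.0217] [ 0.4629 -0.1067  0.1978] [ 0.4651 -0.1033  0.2023]
nutL [0.5138 0.2427 0.1086] [-0.3986  0.3942] [0.5688 0.0317] [0.5148 0.2421 0.1075] [0.5113 0.2413 0.1104]
nutR [0.5194 0.1424 0.1088] [-0.2278  0.2208] [0.341  0.0038] [0.52   0.1416 0.1104] [0.5171 0.1408 0.1107]
bitL [ 0.4695 -0.082   0.1127] [-0.0661  0.0584] [ 0.1112 -0.0081] [ 0.4698 -0.0821  0.1145] [ 0.481  -0.0715  0.1004]
bitR [ 0.4566 -0.1294  0.1108] [-0.3609  0.3078] [ 0.6208 -0.0566] [ 0.4573 -0.1303  0.1107] [ 0.4547 -0.1294  0.112 ]
(298.00680272108843, 247.07482993197277) [ 0.459  -0.1073  0.1334]
(298.687074829932, 261.70068027210885) [ 0.4575 -0.1081  0.0997]
(301.06802721088434, 292.99319727891157) [ 0.4607 -0.1066  0.0151]
```

Careful with the scale: shifts go in shares of 600 mm and turns go in shares of pi rad. That gives: -140 mm is -0.2333, 139 mm is 0.2317, -30 degrees is -0.1667.

Call:
jog_arm:
  increments:
    - {"dr":[0,0,-0.0333],"offset":[0,0,0.0667],"gripper":1}
    - {"dr":[0,0,-0.0667],"offset":[0.0167,-0.0417,0.125],"gripper":1}
    - {"dr":[0,0,-0.1],"offset":[0.0417,-0.1,0.175],"gripper":1}
    - {"dr":[0,0,-0.1333],"offset":[0.0667,-0.1667,0.2083],"gripper":1}
    - {"dr":[0,0,-0.1667],"offset":[0.0933,-0.2333,0.2317],"gripper":1}
  grip_force: 20

```text
time_s: 1.95
ee_pos: [0.2481, 0.454, 0.3318]
tcp_rot: [0.0, 0.407, 0.913, 0.001]
wrist_force: [0.7, 0.6, 0.6]
finger_gap: 0.0918
gripper_force: 0.0
```

Converted, -210 mm is -0.35, -168 mm is -0.28, -35 degrees is -0.1944.

Call:
jog_arm:
  increments:
    - {"dr":[0,0,-0.0389],"offset":[0.0267,-0.07,0],"gripper":1}
    - {"dr":[0,0,-0.0778],"offset":[0.0533,-0.14,0],"gripper":1}
    - {"dr":[0,0,-0.1167],"offset":[0.08,-0.21,0],"gripper":1}
    - {"dr":[0,0,-0.1556],"offset":[0.1067,-0.28,0],"gripper":1}
    - {"dr":[0,0,-0.1944],"offset":[0.1333,-0.35,0],"gripper":1}

```text
time_s: 2.45
ee_pos: [0.3279, 0.2432, 0.3303]
tcp_rot: [0.0, 0.663, 0.748, 0.0]
wrist_force: [0.7, 0.1, -0.2]
finger_gap: 0.0918
gripper_force: 0.0
```

Converted, -210 mm is -0.35, -168 mm is -0.28, -3 degrees is -0.0167.

Call:
jog_arm:
  increments:
    - {"dr":[0,0,-0.0056],"offset":[0.0267,-0.07,0],"gripper":1}
    - {"dr":[0,0,-0.0111],"offset":[0.0533,-0.14,0],"gripper":1}
    - {"dr":[0,0,-0.0167],"offset":[0.08,-0.21,0],"gripper":1}
    - {"dr":[0,0,-0.0167],"offset":[0.1067,-0.28,0],"gripper":1}
    - {"dr":[0,0,-0.0167],"offset":[0.1333,-0.35,0],"gripper":1}

```text
time_s: 2.95
ee_pos: [0.408, 0.033, 0.3305]
tcp_rot: [0.0, 0.681, 0.732, 0.0]
wrist_force: [1.0, -0.0, -0.6]
finger_gap: 0.092
gripper_force: 0.0
```

Converted, -140 mm is -0.2333, -105 mm is -0.175.

Call:
jog_arm:
  increments:
    - {"dr":[0,0,0],"offset":[0.0233,-0.0583,0],"gripper":1}
    - {"dr":[0,0,0],"offset":[0.0467,-0.1167,0],"gripper":1}
    - {"dr":[0,0,0],"offset":[0.07,-0.175,0],"gripper":1}
    - {"dr":[0,0,0],"offset":[0.0917,-0.2333,0],"gripper":1}
    - {"dr":[0,0,0],"offset":[0.0917,-0.2333,0],"gripper":1}

```text
time_s: 3.45
ee_pos: [0.4638, -0.1086, 0.3299]
tcp_rot: [0.001, 0.682, 0.731, -0.0]
wrist_force: [0.1, -0.3, -0.1]
finger_gap: 0.0917
gripper_force: 0.0
```

Run:
```python
from h import *
np.set_printoptions(precision=4,suppress=True)
s=ctrl.sense();print(s["ee_pos"],s["tcp_rot"],s["joint_vel"])
W=get_image("wrist");save(W,"w1");X=s["ee_pos"]
print(proj(W,[X,[.463,-.1057,.2],[.463,-.1057,.13]]))
for t in("driver","grip"):print(models.boxes_of("wrist",t)[:2])
```

```text
[ 0.4638 -0.1086  0.3299] [ 0.0005  0.6823  0.7311 -0.0004] [ 0.0547 -0.0283  0.0356  0.0286  0.0216  0.0673]
[[323.468  240.0582]
 [323.1307 184.1518]
 [323.3163 169.7898]]
[{'at': [0.4674, -0.1052, 0.1965], 'score': 0.55}]
[{'at': [0.4632, -0.0991, 0.1931], 'score': 0.66}]
```

View pics/w1.png

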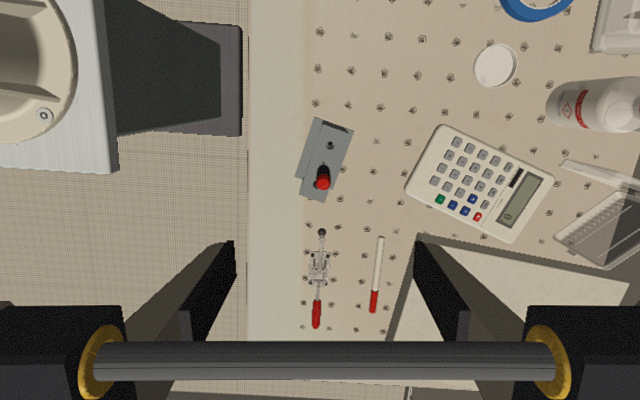

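The butt sits at px (322.5,184), which matches the triangulated prediction of (323,184). I'm descending now.

Converted, -160 mm is -0.2667, -135 mm is -0.225.

Call:
jog_arm:
  increments:
    - {"dr":[0,0,0],"offset":[0,0.0017,-0.0583],"gripper":1}
    - {"dr":[0,0,0],"offset":[0,0.0017,-0.1167],"gripper":1}
    - {"dr":[0,0,0],"offset":[0,0.0017,-0.175],"gripper":1}
    - {"dr":[0,0,0],"offset":[0,0.0017,-0.225],"gripper":1}
    - {"dr":[0,0,0],"offset":[0,0.0017,-0.2667],"gripper":1}

```text
time_s: 4.1
ee_pos: [0.4619, -0.1027, 0.1688]
tcp_rot: [-0.0, 0.681, 0.733, -0.0]
wrist_force: [0.6, -0.1, -0.3]
finger_gap: 0.092
gripper_force: 0.0
```

Converted, -29 mm is -0.0483, -26 mm is -0.0433.

Call:
jog_arm:
  increments:
    - {"dr":[0,0,0],"offset":[0,0,-0.025],"gripper":1}
    - {"dr":[0,0,0],"offset":[0,0,-0.0433],"gripper":1}
    - {"dr":[0,0,0],"offset":[0,0,-0.0483],"gripper":1}
    - {"dr":[0,0,0],"offset":[0,0,-0.0483],"gripper":1}
    - {"dr":[0,0,0],"offset":[0,0,-0.0483],"gripper":1}

```text
time_s: 4.6
ee_pos: [0.4633, -0.1041, 0.1419]
tcp_rot: [0.001, 0.681, 0.732, 0.0]
wrist_force: [-0.7, -0.3, 0.5]
finger_gap: 0.0921
gripper_force: 0.0
```

Run:
```python
from h import *
np.set_printoptions(precision=4,suppress=True)
s=ctrl.sense();print(s["ee_pos"],s["wrist_force"])
W=get_image("wrist");save(W,"w2");X=s["ee_pos"]
print(proj(W,[X,X+[0,0,.019],[.463,-.1057,.2],[.463,-.1057,.13]]))
```

```text
[ 0.4633 -0.1041  0.1419] [-0.6554 -0.3064  0.5071]
[[323.4223 240.0457]
 [323.3877 253.5609]
 [322.2462 294.9426]
 [322.716  235.1822]]
```

View pics/w2.png

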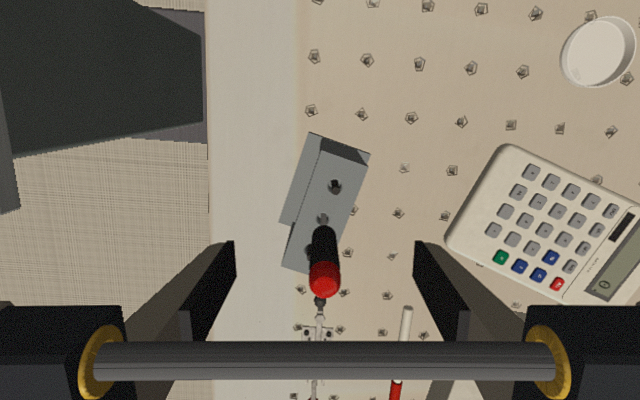

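The driver stands centred between the fingers: butt at about (324,281), maybe 2–3 mm towards +y. I'll shift +2 mm in y and close.

Converted, 2 mm is 0.0033.

Call:
jog_arm:
  increments:
    - {"dr":[0,0,0],"offset":[0,0.0033,0],"gripper":0.6}
    - {"dr":[0,0,0],"offset":[0,0.0033,0],"gripper":0.4}
    - {"dr":[0,0,0],"offset":[0,0.0033,0],"gripper":0.2}
    - {"dr":[0,0,0],"offset":[0,0.0033,0],"gripper":0.1}
    - {"dr":[0,0,0],"offset":[0,0.0033,0],"gripper":0.0}
  grip_force: 25

```text
time_s: 5.15
ee_pos: [0.4627, -0.1022, 0.1411]
tcp_rot: [0.0, 0.681, 0.732, -0.0]
wrist_force: [0.3, 0.6, -0.2]
finger_gap: 0.0541
gripper_force: 0.0
```

Call:
jog_arm:
  increments:
    - {"dr":[0,0,0],"offset":[0,0,0],"gripper":0}
    - {"dr":[0,0,0],"offset":[0,0,0],"gripper":0}
    - {"dr":[0,0,0],"offset":[0,0,0],"gripper":0}
    - {"dr":[0,0,0],"offset":[0,0,0],"gripper":0}
    - {"dr":[0,0,0],"offset":[0,0,0],"gripper":0}

```text
time_s: 5.65
ee_pos: [0.4627, -0.1021, 0.1411]
tcp_rot: [-0.0, 0.681, 0.732, -0.0]
wrist_force: [0.3, -0.1, 0.7]
finger_gap: 0.0146
gripper_force: 25.1
```

Gripped at 14.6 mm opening. I'm lifting straight up.

Converted, 65 mm is 0.1083, 50 mm is 0.0833.

Call:
jog_arm:
  increments:
    - {"dr":[0,0,0],"offset":[0,0,0.0133],"gripper":0}
    - {"dr":[0,0,0],"offset":[0,0,0.0333],"gripper":0}
    - {"dr":[0,0,0],"offset":[0,0,0.0583],"gripper":0}
    - {"dr":[0,0,0],"offset":[0,0,0.0833],"gripper":0}
    - {"dr":[0,0,0],"offset":[0,0,0.1083],"gripper":0}

```text
time_s: 6.15
ee_pos: [0.463, -0.1022, 0.2078]
tcp_rot: [0.0, 0.681, 0.732, 0.0]
wrist_force: [-0.1, 0.2, -0.7]
finger_gap: 0.0144
gripper_force: 25.0
```

Converted, 80 mm is 0.1333, 70 mm is 0.1167.

Call:
jog_arm:
  increments:
    - {"dr":[0,0,0],"offset":[0,0,0.03],"gripper":0}
    - {"dr":[0,0,0],"offset":[0,0,0.06],"gripper":0}
    - {"dr":[0,0,0],"offset":[0,0,0.09],"gripper":0}
    - {"dr":[0,0,0],"offset":[0,0,0.1167],"gripper":0}
    - {"dr":[0,0,0],"offset":[0,0,0.1333],"gripper":0}

```text
time_s: 6.65
ee_pos: [0.4632, -0.1022, 0.2884]
tcp_rot: [0.001, 0.681, 0.732, 0.001]
wrist_force: [0.6, -0.1, 0.4]
finger_gap: 0.0141
gripper_force: 25.0
```

Converted, 5 mm is 0.0083.

Call:
jog_arm:
  increments:
    - {"dr":[0,0,0],"offset":[0,0,0.0083],"gripper":0}
    - {"dr":[0,0,0],"offset":[0,0,0.0083],"gripper":0}
    - {"dr":[0,0,0],"offset":[0,0,0.0083],"gripper":0}
    - {"dr":[0,0,0],"offset":[0,0,0.0083],"gripper":0}
    - {"dr":[0,0,0],"offset":[0,0,0.0083],"gripper":0}

```text
time_s: 7.15
ee_pos: [0.4624, -0.1021, 0.2905]
tcp_rot: [-0.0, 0.681, 0.732, -0.0]
wrist_force: [-0.1, -0.0, -0.6]
finger_gap: 0.0143
gripper_force: 25.0
```

Run:
```python
from h import *
np.set_printoptions(precision=4,suppress=True)
s=ctrl.sense();X=s["ee_pos"];print(X,s["wrist_force"])
im=[]
G=X+[0,0,.019]
for n in("wrist","scene","top"):
    g=get_image(n);save(g,n+"3");p=proj(g,[G+[0,0,.04],G,G-[0,0,.152]]);print(n,p)
    c=np.mean(p[[0,2]],0);w,h=(80,75)
    u,v=[int(x) for x in c]
    u=min(max(u,w),640-w);v=min(max(v,h),400-h);print(u-w,v-h)
    im.append(cv2.resize(g["image"][v-h:v+h,u-w:u+w,::-1],None,fx=2.5 if n=="x" else 2.5,fy=2.5,interpolation=cv2.INTER_CUBIC))
cv2.imwrite("pics/c.png",cv2.convertScaleAbs(np.hstack(im[:2]),alpha=1.4))
```

```text
[ 0.4624 -0.1021  0.2905] [-0.0593 -0.0134 -0.6191]
wrist [[322.9619 292.5744]
 [323.3107 253.5232]
 [323.9081 186.611 ]]
243 164
scene [[290.4808 138.0499]
 [291.8167 160.4419]
 [296.3203 234.7713]]
213 111
top [[370.1395 263.7419]
 [367.7735 261.441 ]
 [360.7951 254.6546]]
285 184
```

View pics/c.png

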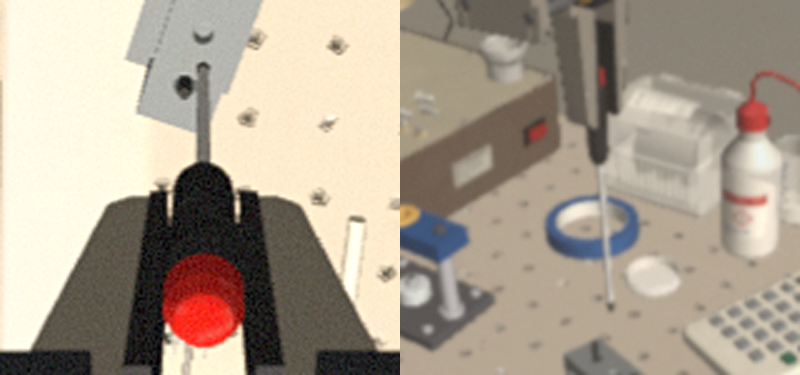

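In the wrist view the tip is at (323.8,190.4); in the scene view it is at (297.4,234.2). That is within a few mm of upright. I'm carrying it to hover over the bush.

Converted, 147 mm is 0.245, 112 mm is 0.1867.

Call:
jog_arm:
  increments:
    - {"dr":[0,0,0],"offset":[0.005,0.025,0],"gripper":0}
    - {"dr":[0,0,0],"offset":[0.0133,0.075,0],"gripper":0}
    - {"dr":[0,0,0],"offset":[0.0233,0.13,0],"gripper":0}
    - {"dr":[0,0,0],"offset":[0.0333,0.1867,0],"gripper":0}
    - {"dr":[0,0,0],"offset":[0.045,0.245,0],"gripper":0}

```text
time_s: 7.8
ee_pos: [0.4897, 0.046, 0.2911]
tcp_rot: [0.0, 0.681, 0.732, -0.0]
wrist_force: [0.3, -0.4, -0.2]
finger_gap: 0.0147
gripper_force: 25.0
```

Converted, 148 mm is 0.2467, 130 mm is 0.2167.

Call:
jog_arm:
  increments:
    - {"dr":[0,0,0],"offset":[0.0117,0.0583,0],"gripper":0}
    - {"dr":[0,0,0],"offset":[0.0217,0.1167,0],"gripper":0}
    - {"dr":[0,0,0],"offset":[0.0317,0.1717,0],"gripper":0}
    - {"dr":[0,0,0],"offset":[0.04,0.2167,0],"gripper":0}
    - {"dr":[0,0,0],"offset":[0.045,0.2467,0],"gripper":0}

```text
time_s: 8.3
ee_pos: [0.5168, 0.1947, 0.2908]
tcp_rot: [-0.0, 0.681, 0.733, -0.0]
wrist_force: [-0.1, -0.4, -1.3]
finger_gap: 0.0142
gripper_force: 25.0
```

Call:
jog_arm:
  increments:
    - {"dr":[0,0,0],"offset":[0,0,0],"gripper":0}
    - {"dr":[0,0,0],"offset":[0,0,0],"gripper":0}
    - {"dr":[0,0,0],"offset":[0,0,0],"gripper":0}
    - {"dr":[0,0,0],"offset":[0,0,0],"gripper":0}
    - {"dr":[0,0,0],"offset":[0,0,0],"gripper":0}

```text
time_s: 8.8
ee_pos: [0.5168, 0.1921, 0.2913]
tcp_rot: [0.0, 0.682, 0.732, 0.0]
wrist_force: [-0.3, -0.4, -0.9]
finger_gap: 0.0142
gripper_force: 25.0
```

Run:
```python
from h import *
np.set_printoptions(precision=4,suppress=True)
s=ctrl.sense();X=s["ee_pos"];print(X,s["wrist_force"])
im=[];G=X+[0,0,.019]
for n,w,h,k in(("wrist",80,75,5),("scene",50,75,5)):
    g=get_image(n);save(g,n+"4");p=proj(g,[G+[0,0,.04],G,G-[0,0,.152],[.5166,.1931,.107]]);print(n,p)
    c=p[2]+([0,15] if n=="wrist" else [0,-10]);u,v=[int(x) for x in c];print(u-w,v-h)
    im.append(cv2.resize(g["image"][v-h:v+h,u-w:u+w,::-1],None,fx=4,fy=4,interpolation=cv2.INTER_CUBIC))
cv2.imwrite("pics/d.png",cv2.resize(cv2.convertScaleAbs(np.hstack(im),alpha=1.4),None,fx=.75,fy=.75,interpolation=cv2.INTER_AREA))
```

```text
[0.5168 0.1921 0.2913] [-0.2625 -0.3578 -0.8933]
wrist [[323.1596 292.6583]
 [323.3688 253.5653]
 [323.7269 186.576 ]
 [323.7032 174.473 ]]
243 126
scene [[196.0986  95.7505]
 [199.2059 114.2858]
 [210.112  177.9136]
 [213.1293 197.056 ]]
160 92
```

View pics/d.png

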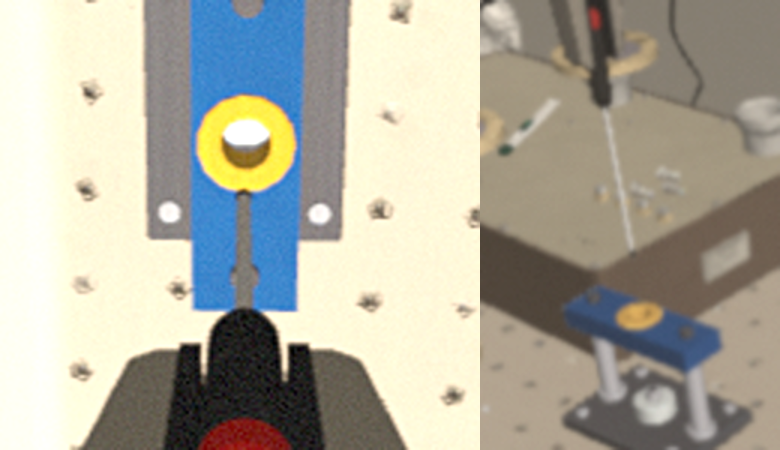

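In the wrist view the bush centre is at about (325,174) and the ball end at (324.3,190.5). In the scene view they are at (213.3,197.7) and (211.1,176.2). Next I'll compute the tip-to-bush offset and the lean.

```bash
cat > m.py <<'E'
from h import *
np.set_printoptions(precision=4,suppress=True)
def bush(g,c,r):
    hsv=cv2.cvtColor(g["image"],cv2.COLOR_RGB2HSV);m=cv2.inRange(hsv,(14,105,90),(35,255,255))
    k=np.zeros_like(m);cv2.circle(k,(int(c[0]),int(c[1])),r,255,-1);m&=k
    cs=max(cv2.findContours(m,cv2.RETR_EXTERNAL,cv2.CHAIN_APPROX_NONE)[0],key=len)
    return np.array(cv2.fitEllipse(cs)[0]),cv2.fitEllipse(cs)[1]
def shaft(g,a,b,sgn,w=4):
    """sub-pixel shaft points between pixels a and b (roughly vertical in the image)"""
    y=cv2.cvtColor(g["image"],cv2.COLOR_RGB2GRAY).astype(float)*sgn;P=[]
    for v in range(int(a[1]),int(b[1])+1):
        u0=a[0]+(b[0]-a[0])*(v-a[1])/(b[1]-a[1]);us=np.arange(int(round(u0))-w,int(round(u0))+w+1)
        q=y[v,us];q=np.clip(q-np.median(q)-6,0,None)
        if q.sum()>10:P.append(((q*us).sum()/q.sum(),v))
    P=np.array(P)
    for _ in range(3):
        f=np.polyfit(P[:,1],P[:,0],1);r=P[:,0]-np.polyval(f,P[:,1]);P=P[abs(r)<max(.4,2*r.std())]
    return f,r.std(),len(P)
def planenormal(g,f,v1,v2):
    o,d1=ray(g,(np.polyval(f,v1),v1));_,d2=ray(g,(np.polyval(f,v2),v2));n=np.cross(d1,d2);return n/np.linalg.norm(n)
E
python3 - <<'E'
from m import *
X=ctrl.sense()["ee_pos"];print(X)
W=get_image("wrist");S=get_image("scene");T=get_image("top")
bw,e1=bush(W,(325,174),22);bs,e2=bush(S,(213,198),12);bt,e3=bush(T,(238.7,229.2),12)
print(bw,e1,bs,e2,bt,e3)
print("bush W+S",tri([ray(W,bw),ray(S,bs)]))
for n,g,b in(("W",W,bw),("S",S,bs),("T",T,bt)):
    o,d=ray(g,b);print(n,o+d*(.107-o[2])/d[2])
tw=np.array((324.3,190.5));ts=np.array((211.1,176.2))
tip=tri([ray(W,tw),ray(S,ts)]);print("tip",tip,proj(W,tip)-tw,proj(S,tip)-ts)
fw,r,n=shaft(W,(324.3,195),(324.5,226),-1,5);print("W",fw,r,n,np.polyval(fw,190.5))
fs,r2,n2=shaft(S,(202.3,130),(210.5,173),1,3);print("S",fs,r2,n2,np.polyval(fs,176.2))
n1=planenormal(W,fw,195,226);n2=planenormal(S,fs,130,173)
d=np.cross(n1,n2);d/=d[2];print("axis dir per m up",d,"deg",np.degrees(d[:2]))
# expected if vertical through tip
print(proj(W,[tip,tip+[0,0,.1]]),proj(S,[tip,tip+[0,0,.1]]))
E
```

```text
[0.5168 0.1923 0.2912]
[324.5798 173.6008] (31.140823364257812, 31.48175048828125) [212.6883 196.565 ] (7.118571758270264, 14.257660865783691) [238.8034 228.6702] (12.068379402160645, 13.016647338867188)
bush W+S [0.5172 0.1947 0.1076]
W [0.5175 0.1944 0.107 ]
S [0.5175 0.1956 0.107 ]
T [0.5185 0.1921 0.107 ]
tip [0.5178 0.1895 0.1628] [[0.3512 0.2709]] [[-0.176   0.0591]]
W [  0.2885 263.746 ] 1.239981212503134 3 318.70251877346584
S [  0.1888 177.1854] 0.09718196339838421 43 210.46059747089444
axis dir per m up [0.0532 0.0964 1.    ] deg [3.0505 5.5241]
[[324.6512 190.7709]
 [324.8354 227.9022]] [[210.924  176.2591]
 [203.9359 135.3473]]
```

Converted, -34 mm is -0.0567, -28 mm is -0.0467, 0.9 degrees is 0.005.

Call:
jog_arm:
  increments:
    - {"dr":[0.0028,0,0],"offset":[0,0.0025,0],"gripper":0}
    - {"dr":[0.005,0,0],"offset":[0,0.005,-0.0133],"gripper":0}
    - {"dr":[0.005,0,0],"offset":[0,0.005,-0.03],"gripper":0}
    - {"dr":[0.005,0,0],"offset":[0,0.005,-0.0467],"gripper":0}
    - {"dr":[0.005,0,0],"offset":[0,0.005,-0.0567],"gripper":0}

```text
time_s: 9.55
ee_pos: [0.516, 0.1956, 0.2554]
tcp_rot: [-0.006, 0.681, 0.732, 0.005]
wrist_force: [-0.7, -0.1, -0.2]
finger_gap: 0.0144
gripper_force: 25.0
```

Call:
jog_arm:
  increments:
    - {"dr":[0,0,0],"offset":[0,0,0],"gripper":0}
    - {"dr":[0,0,0],"offset":[0,0,0],"gripper":0}
    - {"dr":[0,0,0],"offset":[0,0,0],"gripper":0}
    - {"dr":[0,0,0],"offset":[0,0,0],"gripper":0}
    - {"dr":[0,0,0],"offset":[0,0,0],"gripper":0}

```text
time_s: 10.05
ee_pos: [0.5169, 0.196, 0.2574]
tcp_rot: [-0.005, 0.681, 0.732, 0.006]
wrist_force: [1.0, 0.3, 0.2]
finger_gap: 0.0142
gripper_force: 25.0
```

Run:
```python
from m import *
s=ctrl.sense();X=s["ee_pos"];print(X,s["tcp_rot"])
im=[]
for n,c,w,h in(("wrist",(324,175),40,37),("scene",(209,175),40,37)):
    acc=[get_image(n) for _ in range(4)];g=acc[0]
    g["image"]=np.mean([a["image"].astype(float) for a in acc],0).round().astype(np.uint8);save(g,n+"5")
    b,e=bush(g,(324,172) if n=="wrist" else (213,198),24 if n=="wrist" else 12)
    p=proj(g,[X-[0,0,.133],X-[0,0,.033],[.5173,.1945,.107]]);print(n,b,e,p)
    if n=="scene":
        print(shaft(g,p[1]+[0,6],p[0]-[0,6],1,3))
    if n=="wrist":w,h=60,56
    u,v=c;print(u-w,v-h)
    im.append(cv2.resize(g["image"][v-h:v+h,u-w:u+w,::-1],(400,int(400*h/w)),interpolation=cv2.INTER_CUBIC)[:370])
cv2.imwrite("pics/e.png",cv2.convertScaleAbs(np.hstack(im),alpha=1.4))
```

```text
[0.5169 0.196  0.2574] [-0.0052  0.6811  0.7321  0.006 ]
wrist [324.0781 182.5491] (24.375123977661133, 32.75898742675781) [[323.5295 188.7315]
 [323.4834 222.1784]
 [323.8189 186.24  ]]
264 119
scene [212.6883 196.565 ] (7.118571758270264, 14.257660865783691) [[211.2643 190.2182]
 [204.4064 151.0271]
 [212.9476 196.7451]]
(array([  0.166 , 179.4786]), np.float64(0.08096972168634942), 25)
169 138
```

View pics/e.png

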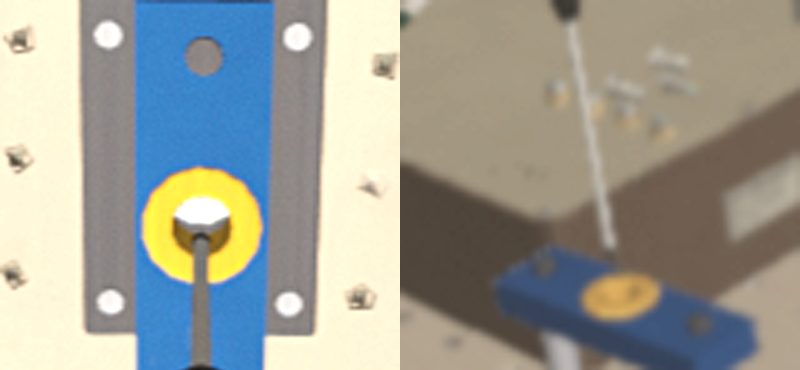

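In the wrist view the ring centre is (324.6,186.8) and the ball is at (324.3,189.8), so it sits over the bore. In the scene view the tip is at (211,189.6). The remaining error is about +1 mm in y. I'll correct that and lower slowly.

Converted, -14 mm is -0.0233, -10 mm is -0.0167.

Call:
jog_arm:
  increments:
    - {"dr":[0,0,0],"offset":[0.0008,-0.0017,0],"gripper":0}
    - {"dr":[0,0,0],"offset":[0.0008,-0.0017,-0.0083],"gripper":0}
    - {"dr":[0,0,0],"offset":[0.0008,-0.0017,-0.0167],"gripper":0}
    - {"dr":[0,0,0],"offset":[0.0008,-0.0017,-0.0233],"gripper":0}
    - {"dr":[0,0,0],"offset":[0.0008,-0.0017,-0.0233],"gripper":0}

```text
time_s: 10.95
ee_pos: [0.5168, 0.1947, 0.2421]
tcp_rot: [-0.006, 0.681, 0.732, 0.005]
wrist_force: [-1.1, 0.4, -0.3]
finger_gap: 0.014
gripper_force: 25.0
```

Converted, -18 mm is -0.03, -16 mm is -0.0267.

Call:
jog_arm:
  increments:
    - {"dr":[0,0,0],"offset":[0,0,-0.0067],"gripper":0}
    - {"dr":[0,0,0],"offset":[0,0,-0.0133],"gripper":0}
    - {"dr":[0,0,0],"offset":[0,0,-0.02],"gripper":0}
    - {"dr":[0,0,0],"offset":[0,0,-0.0267],"gripper":0}
    - {"dr":[0,0,0],"offset":[0,0,-0.03],"gripper":0}

```text
time_s: 11.45
ee_pos: [0.517, 0.1948, 0.2245]
tcp_rot: [-0.005, 0.681, 0.732, 0.005]
wrist_force: [-0.5, -0.2, 0.1]
finger_gap: 0.0141
gripper_force: 25.0
```

Run:
```python
from m import *
s=ctrl.sense();X=s["ee_pos"];print(X,s["wrist_force"])
im=[]
for n,c,w,h in(("wrist",(324,195),40,37),("scene",(209,195),40,37)):
    acc=[get_image(n) for _ in range(4)];g=acc[0]
    g["image"]=np.mean([a["image"].astype(float) for a in acc],0).round().astype(np.uint8);save(g,n+"6")
    print(n,proj(g,[X-[0,0,.133],[X[0],X[1],.107],[.5173,.1943,.107]]))
    u,v=c;print(u-w,v-h)
    im.append(cv2.resize(g["image"][v-h:v+h,u-w:u+w,::-1],(400,370),interpolation=cv2.INTER_CUBIC))
cv2.imwrite("pics/f.png",cv2.convertScaleAbs(np.hstack(im),alpha=1.4))
```

```text
[0.517  0.1948 0.2245] [-0.5262 -0.1749  0.0797]
wrist [[323.6718 188.7095]
 [323.654  192.576 ]
 [323.9184 193.1352]]
284 158
scene [[213.7639 202.3576]
 [212.7724 196.7582]
 [213.0057 196.7707]]
169 158
```

View pics/f.png

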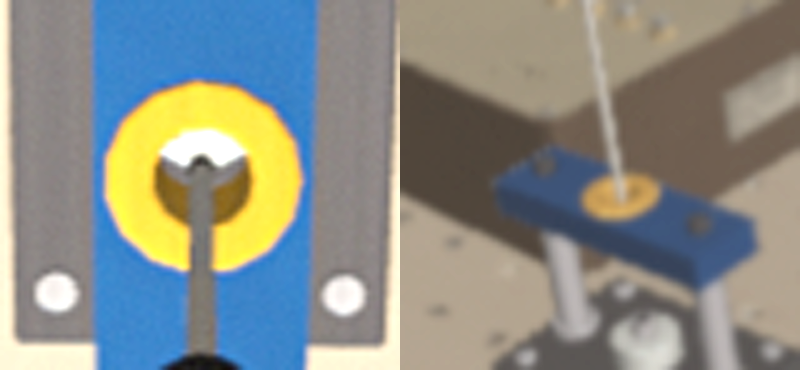

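The ball is inside the bore. In the wrist view the shaft is at u=324.0 against the ring centre at 324.6; in the scene view it crosses the ring centre at (213.2,197.4). I'll shift +0.5 mm in x and go on down.

Converted, -24 mm is -0.04, -19 mm is -0.0317.

Call:
jog_arm:
  increments:
    - {"dr":[0,0,0],"offset":[0.0008,0,-0.0067],"gripper":0}
    - {"dr":[0,0,0],"offset":[0.0008,0,-0.015],"gripper":0}
    - {"dr":[0,0,0],"offset":[0.0008,0,-0.0233],"gripper":0}
    - {"dr":[0,0,0],"offset":[0.0008,0,-0.0317],"gripper":0}
    - {"dr":[0,0,0],"offset":[0.0008,0,-0.04],"gripper":0}

```text
time_s: 12.35
ee_pos: [0.5176, 0.1948, 0.2004]
tcp_rot: [-0.005, 0.681, 0.732, 0.006]
wrist_force: [1.0, 0.6, -0.5]
finger_gap: 0.0147
gripper_force: 25.0
```

Converted, -23 mm is -0.0383, -20 mm is -0.0333.

Call:
jog_arm:
  increments:
    - {"dr":[0,0,0],"offset":[0,0,-0.0083],"gripper":0}
    - {"dr":[0,0,0],"offset":[0,0,-0.0167],"gripper":0}
    - {"dr":[0,0,0],"offset":[0,0,-0.025],"gripper":0}
    - {"dr":[0,0,0],"offset":[0,0,-0.0333],"gripper":0}
    - {"dr":[0,0,0],"offset":[0,0,-0.0383],"gripper":0}

```text
time_s: 12.85
ee_pos: [0.5176, 0.1948, 0.1775]
tcp_rot: [-0.005, 0.681, 0.732, 0.006]
wrist_force: [0.2, 0.2, -0.3]
finger_gap: 0.0143
gripper_force: 25.0
```

Call:
jog_arm:
  increments:
    - {"dr":[0,0,0],"offset":[0,0,0],"gripper":0}
    - {"dr":[0,0,0],"offset":[0,0,0],"gripper":0}
    - {"dr":[0,0,0],"offset":[0,0,0],"gripper":0}
    - {"dr":[0,0,0],"offset":[0,0,0],"gripper":0}
    - {"dr":[0,0,0],"offset":[0,0,0],"gripper":0}

```text
time_s: 13.35
ee_pos: [0.5179, 0.1949, 0.1783]
tcp_rot: [-0.005, 0.681, 0.732, 0.006]
wrist_force: [0.0, 0.3, -0.1]
finger_gap: 0.0143
gripper_force: 25.0
```

Run:
```python
from m import *
s=ctrl.sense();X=s["ee_pos"];print(X,s["wrist_force"])
im=[]
for n,c,w,h in(("wrist",(324,205),50,46),("scene",(217,215),40,37)):
    acc=[get_image(n) for _ in range(4)];g=acc[0]
    g["image"]=np.mean([a["image"].astype(float) for a in acc],0).round().astype(np.uint8);save(g,n+"7")
    print(n,proj(g,[X-[0,0,.133],[X[0],X[1],.107],[.5173,.1943,.107],[.5173,.1943,.035]]))
    u,v=c;print(u-w,v-h)
    im.append(cv2.resize(g["image"][v-h:v+h,u-w:u+w,::-1],(400,368),interpolation=cv2.INTER_CUBIC))
cv2.imwrite("pics/g.png",cv2.convertScaleAbs(np.hstack(im),alpha=1.4))
```

```text
[0.5179 0.1949 0.1783] [ 0.0138  0.2555 -0.0904]
wrist [[323.571  188.7647]
 [323.5352 206.6788]
 [322.7706 207.3566]
 [322.9641 186.9344]]
274 159
scene [[216.8841 218.4161]
 [213.0127 196.5919]
 [213.0057 196.7707]
 [217.5042 222.0977]]
177 178
```

View pics/g.png

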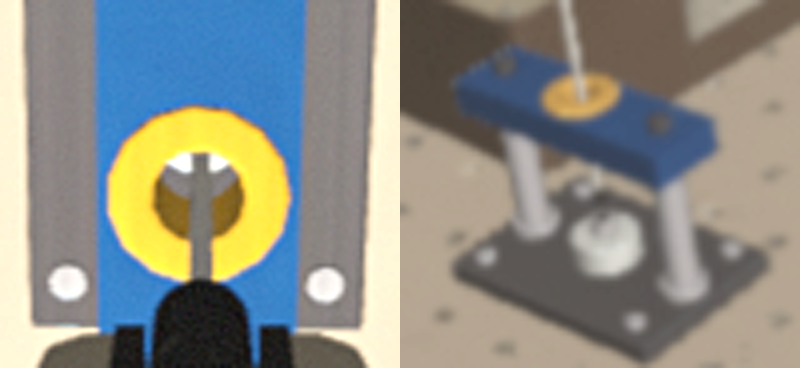

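The shaft passes the ring centre in both views: wrist (324,207.5), scene (213.2,197.4). Below the bridge the ball shows at scene px (217,218.5), about 10 mm above the screw head as predicted, with no contact force. I'm handing in.

```bash
python3 -c "
from workcell import ctrl
s=ctrl.sense();print(abs(s['joint_vel']).max(),s['ee_pos']);print(ctrl.job_done())"
```

```text
0.0010923107798088145 [0.51774625 0.19486639 0.17810157]
the job is handed in; nothing more can be done
None
```

I handed the job in with the gripper holding the driver upright and at rest, centred in the bush with the ball about 10 mm above the screw; the verdict was not returned.

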